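# Flip the finished job's tray tag to green

### The arm

A 6-joint arm with a two-finger parallel gripper is mounted at the origin on the work surface. World frame = base frame: x ahead of the robot, y to its left, z up, the work surface at z = 0. Lengths are in mm, angles in rad, forces in N, time in s.
With the tool pointing down it reaches from about 300 to 775 mm from the base axis. Payload 14.6 kg.
Tool frame: the origin (TCP) lies midway between the tips of the shut fingers; the grasp point (between the pads) lies manip.tcp_to_grasp behind it (manip.tcp_to_grasp is the distance from the TCP to the grasp point, in mm); x points along the fingers, z is the direction in which the jaws open and shut, and the axes are right-handed (so a half turn about x gives the same grasp; the last joint's range is limited). The gripper opens to 94 mm and grips with 3 to 60 N. Pads are 16 mm wide; open, the fingers measure 119 mm over their backs; the gripper's body (75 mm by 177 mm) begins 78 mm behind the grasp point.
Start: joints at [-1.331, 0.3, 1.521, -0, 1.321, -0.067], TCP at [166.098, -524.309, 170.446] pointing down, gripper open.
Joint ranges: [-3.03, 3.03], [-0.79, 2.21], [0.23, 2.52], [-1.04, 4.18], [0, 3.07], [-2.55, 2.55]. Speed limits (rad/s): [2.22, 2.22, 2.57, 3.14, 3.14, 3.14].

### API

Orientations are given as [roll, pitch, yaw] about the fixed x, y, z axes, in that order (R = Rz(yaw) Ry(pitch) Rx(roll)).
In Python, from cell import manip gives the robot as it stands.
- The arm moves only by the shell command python3 -m jog 'ROWS' [FORCE]. ROWS is JSON, a list of rows, each an object of numbers: "grip": the opening, from 0 (shut) to 1 (fully open); "tx", "ty", "tz": the shift along the tool's x, y, z in units of 40 mm (1.0 is 40 mm); "turn": the turn about the tool's x in units of 6 degrees (1.0 is 6 degrees). In form: [{"grip": .., "tx": .., "ty": .., "tz": .., "turn": ..}, ...]. A call has 1 to 12 rows; each row is the pose to reach, as a shift and turn from the pose commanded when the call began, along the tool's axes at that moment; what a row does not reach only later rows make up. A row lasts 1/12 s, in which the tool goes at most 41.7 mm and 7.16 degrees, less where a joint would pass 70% of its speed; a pose out of reach is approached as far as the arm can. A call with a gripper value outside its range is refused whole. The fingers move at their own pace and stop on an object; FORCE is the grip in N (left out, the last holds). Time passes only in rows, so rows that repeat a pose let the fingers close. It gives the time, the measured TCP pose, the force and the opening at its end, in the units of the state.
- manip.read_state(): the state, without advancing time (a new reading comes with each control period).
- manip.camera(name): name is "scene" or "side" or "wrist"; returns a dict with "image" (480x640x3 uint8, red, green, blue), "fx", "fy", "cx", "cy" (pixels), "k1" (the pictures are not rectified: a ray, as slopes to the right and down, at radius r is drawn at 1 + k1 r^2 times it, then the intrinsics apply), "eye" and "attitude" of the camera in the world. Camera axes: x right, y up, looking along -z (the intrinsics and any distortion apply to the point x, -y, -z); pixel columns grow to the right and rows downward; lengths in mm; the calibration is good to about 2 mm. A picture is of the moment at which its call begins. There is no depth.
- manip.sign_off(): hands the job in, once; it reports no verdict.
The state is a dict: "clock": time; "joints": joint angles; "qd": joint speeds; "effort": joint torques, N m; "eef_pos": TCP position; "eef_rot": TCP orientation; "wrist_force": force on the tool from outside, world axes, zero at the start; "moment": the same for the moment, N m; "finger_gap": finger opening in mm.
Only numpy, scipy, OpenCV 4.12 (cv2) and the standard library are available. Lean on these libraries where they do the work, as an engineer would, in place of code of your own. Each camera call takes 0.05 s, during which the arm holds its last target. There are 200 camera calls.

### The job

The black pendant is finished: with the fingertips, turn the flip tag on the tray it lies in right over its hinge, until it lies fully down on the other side and shows green instead of red. Just push it over gently, without squeezing or forcing it, and do not lift or shift the tray or anything else on the bench. Leave the other two trays' tags showing what they show.

Things in the scene. Friction and masses are not known exactly. Their poses are not given: they have to be found in the camera images.
- pendant_tray: The tray that holds the black pendant: shallow wooden job tray, 190 mm (its x) by 135 mm (its y), walls 28 mm high round the work compartment (far, +x part, 115 by 125 mm inside), loose, about 0.8 kg. Origin at the centre of its underside; its x axis points from the tag end to the compartment. 
- watch_tray: The tray that holds the gold pocket watch: the same kind of tray, same sizes, origin and axes.
- bangle_tray: The tray that holds the silver bangle: the same kind of tray, same sizes, origin and axes.
- pendant_center (a point): centre of the pendant, a black domed stone 36 mm across in a silver bezel 41 mm across, 12 mm high, lying loose in its tray's compartment.
- watch_center (a point): centre of the gold-coloured pocket watch with a white dial, 44 mm across, 10 mm high, loose in its tray.
- bangle_center (a point): centre of the silver bangle, an open ring 68 mm across, 12 mm high, loose in its tray.
- pendant_pivot (a point): middle of the hinge axis of the pendant tray's flip tag, 62 mm above the tray's underside, 62 mm from its centre towards its tag end (-x); its axes are the tray's, the hinge axis is its x. Carried between two brass cheeks 3 mm thick, 27 mm either side along x, 20 mm wide along y, tops 8 mm above the axis. Under plate and tail it is open to the tray board, 52 mm below the axis.
- pendant_edge (a point): middle of the free edge of the pendant tray's tag, 58 mm from the hinge axis; moves with the tag. The tag is a plate 46 mm wide (along the hinge) and 4 mm thick, red on one face and green on the other.
- pendant_tail (a point): end of the pendant tag's thumb tail, 35 mm from the hinge axis; moves with the tag. The tail is bare steel, 18 mm wide, 3 mm thick with a 5 mm bead at its end, in line with the plate on the other side of the hinge: pressing it down raises the plate.
- pendant_tag (a joint): angle of the flip tag of the tray with the pendant: 0 = level towards the tray's +y side, showing red; 1.57 = upright; 3.14 = level towards the tray's -y side, showing green. Slightly springy rubber stops at 0 and 3.14. The hinge is stiff (friction 0.025 N m): the tag stays wherever it is left and neither falls over nor springs back. Starts red, at 0 to 0.3.
- watch_tag (a joint): angle of the flip tag of the tray with the watch: 0 = level towards the tray's +y side, showing red; 1.57 = upright; 3.14 = level towards the tray's -y side, showing green. Slightly springy rubber stops at 0 and 3.14. The hinge is stiff (friction 0.025 N m): the tag stays wherever it is left and neither falls over nor springs back. Shows red and is to stay so.
- bangle_tag (a joint): angle of the flip tag of the tray with the bangle: 0 = level towards the tray's +y side, showing red; 1.57 = upright; 3.14 = level towards the tray's -y side, showing green. Slightly springy rubber stops at 0 and 3.14. The hinge is stiff (friction 0.025 N m): the tag stays wherever it is left and neither falls over nor springs back. Shows green already and is to stay so.
- block: loose steel bench block, 65 by 65 by 22 mm; origin at the centre of its underside.
- screwdriver: loose screwdriver with a blue handle, 160 mm long, lying; origin near its middle, underside.
- bottle: loose black dropper bottle, 36 mm across, 85 mm high, standing; origin at the centre of its underside.
- saw: loose piercing saw with a C-shaped steel frame and dark wooden handle, about 250 by 100 mm, lying flat; origin near the middle of its steel back, underside.
Mind the look-alikes: they are no part of the job. Leave any turquoise look-alike of the part that bears pendant_center alone.

How it is judged (in metres and radians):
At the end, for the whole second after the job is handed in: The pendant tray's tag lies still within 0.14 rad of fully over, green up; its tray stands within 20 mm of its start with the pendant in it; the watch tag still lies red up and the bangle tag green up (within 0.6 rad); other trays within 20 mm, bench tools within 30 mm of their starts (value of joint pendant_tag above 3 rad and velocity of joint pendant_tag between -0.1 and 0.1 rad/s and value of joint watch_tag below 0.6 rad and value of joint bangle_tag above 2.54 rad and distance of each of pendant_tray, watch_tray, bangle_tray from where it was at the start of the episode below 0.02 m and height (world z) of pendant_tray below 0.01 m and linear speed of pendant_tray below 0.02 m/s and x of pendant_center in the frame of pendant_tray above -0.02 m and distance of each of block, screwdriver, bottle, saw from where it was at the start of the episode below 0.03 m); the robot touches nothing.
It fails at once if the pendant's tray is lifted, tipped or shifted by more than 20 mm (distance of pendant_tray from where it was at the start of the episode above 0.02 m or height (world z) of pendant_tray above 0.01 m or angle between pendant_tray's own z axis and vertical above 0.12 rad).
It fails at once if a piece of work is moved by more than 30 mm or lifted (distance of any of pendant_center, watch_center, bangle_center from where it was at the start of the episode above 0.03 m or height (world z) of any of pendant_center, watch_center, bangle_center above 0.035 m).
It fails at once if another tray is moved by more than 20 mm or its tag is turned (distance of any of watch_tray, bangle_tray from where it was at the start of the episode above 0.02 m or value of joint watch_tag above 0.6 rad or value of joint bangle_tag below 2.54 rad).
It fails at once if a bench tool is moved by more than 30 mm (distance of any of block, screwdriver, bottle, saw from where it was at the start of the episode above 0.03 m).
It fails at once if the tag is forced or squeezed with more than 30 N (contact force between the fingers and pendant_tag above 30 N).
It also fails if it takes over 42 s, if anything falls off the work surface, if the arm or the gripper's body presses on something with over 40 N, if the wrist force passes 120 N, or if a joint passes its speed limit or range.

## Working session

There is one attempt and no reset: what is moved stays moved. The work goes in short steps, Python scripts to look and compute and a shell command to move; the robot and the scene stay as the last step left them, time stands still between calls to the robot, and variables do not carry over. Pictures are saved under pics/ and viewed, about 8 in all and at most 12, crops included, and the job is handed in when it is done.

```bash
mkdir -p pics; ls; python3 - <<'E'
from cell import manip
import cv2,numpy as np,pickle
print(manip.read_state(), manip.tcp_to_grasp)
d={}
for n in("scene","side","wrist"):
    c=manip.camera(n);d[n]=c
    print(n,{k:v for k,v in c.items() if k!="image"})
    cv2.imwrite(f"pics/{n}0.png",c["image"][:,:,::-1])
pickle.dump(d,open("d0.pkl","wb"))
E
```

```text
pics
{'clock': 0.0, 'joints': array([-1.33060528e+00,  3.00471470e-01,  1.52158903e+00,  4.83168985e-06,
        1.32067259e+00, -6.65848221e-02]), 'qd': array([-1.65743460e-03,  1.33867399e-03,  8.37127842e-04,  2.85017195e-05,
        5.49469300e-04,  1.52358181e-03]), 'effort': array([ 3.92881979e-03, -5.31799972e+01, -3.52734983e+01,  7.10188597e-02,
        2.44167808e-02, -1.38293476e-04]), 'eef_pos': array([ 166.02791348, -524.02870667,  169.88278057]), 'eef_rot': array([3.07090418, 1.56965588, 1.80688252]), 'wrist_force': array([-0.42279287,  0.08556792, -0.61858097]), 'moment': array([0.03075912, 0.00785759, 0.03236905]), 'finger_gap': 93.90475635307867} 18.8
scene {'fx': 522.9237845753279, 'fy': 522.9237845753279, 'cx': 323.53705728613687, 'cy': 238.70442188853283, 'k1': -0.07318770880413332, 'eye': array([1450.01601826, -530.12336698,  804.97619665]), 'attitude': array([0.93264223, 0.01555229, 1.01392159])}
side {'fx': 504.83868894143984, 'fy': 504.83868894143984, 'cx': 330.9995468776884, 'cy': 231.28652517380618, 'k1': -0.07700888975515238, 'eye': array([ 190.18994718, -598.22408698,  780.69752158]), 'attitude': array([ 0.81854682, -0.02062591, -0.58720133])}
wrist {'fx': 349.2182879609483, 'fy': 349.2182879609483, 'cx': 319.83437493269776, 'cy': 241.76507529911535, 'k1': -0.000651717322433987, 'eye': array([ 230.1214287 , -503.18676318,  384.25912177]), 'attitude': array([-2.39281780e-01, -3.26042101e-04, -1.26445174e+00])}
```

View pics/scene0.png

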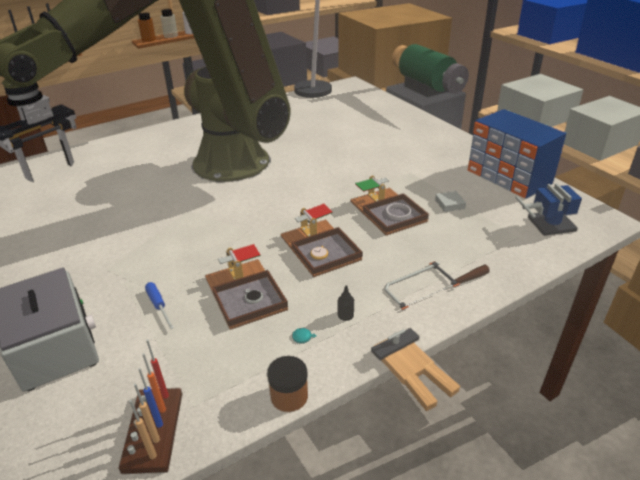

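View pics/side0.png

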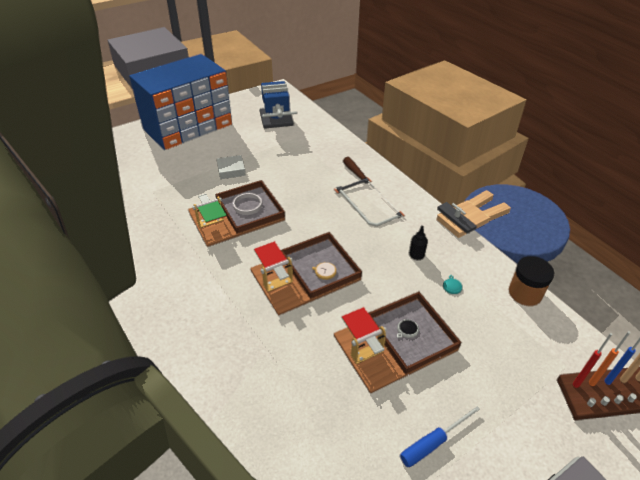

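The scene and side views show three trays. The black stone is in the tray at side (409,328) / scene (254,296), with its red tag at side (362,325) / scene (245,255). The other trays hold the watch, at side (325,270), and the bangle, at side (247,204). The turquoise look-alike lies at side (453,285), outside any tray. I'll confirm the pendant tray in one enlarged crop.

```bash
cat > h.py <<'E'
import numpy as np,cv2
from scipy.spatial.transform import Rotation as R
def ray(c,uv):
    K=np.array([[c["fx"],0,c["cx"]],[0,c["fy"],c["cy"]],[0,0,1]])
    p=cv2.undistortPoints(np.array(uv,float).reshape(-1,1,2),K,np.array([c["k1"],0,0,0.]))[:,0]
    d=np.c_[p[:,0],-p[:,1],-np.ones(len(p))]
    return R.from_euler("xyz",c["attitude"]).apply(d)
def plane(c,uv,z):
    d=ray(c,uv);return c["eye"]+d*((z-c["eye"][2])/d[:,2])[:,None]
def tri(c1,u1,c2,u2):
    out=[]
    for a,b in zip(ray(c1,u1),ray(c2,u2)):
        s=np.linalg.lstsq(np.c_[a,-b],c2["eye"]-c1["eye"],rcond=None)[0]
        p=c1["eye"]+s[0]*a;q=c2["eye"]+s[1]*b;out.append(np.r_[(p+q)/2,np.linalg.norm(p-q)])
    return np.array(out)
def red(im):
    h=cv2.cvtColor(im,cv2.COLOR_RGB2HSV)
    return (((h[...,0]<6)|(h[...,0]>174))&(h[...,1]>170)&(h[...,2]>90)).astype(np.uint8)
def blobs(m,amin=40):
    n,l,s,ce=cv2.connectedComponentsWithStats(m);return [(s[i],ce[i],l==i) for i in range(1,n) if s[i][4]>amin]
E
python3 - <<'E'
import pickle,cv2,numpy as np
from h import *
np.set_printoptions(precision=1,suppress=True)
d=pickle.load(open("d0.pkl","rb"))
for n in("side","scene"):
    for s,ce,m in blobs(red(d[n]["image"])):
        cn=cv2.findContours(m.astype(np.uint8),0,2)[0][0]
        print(n,s,ce,cv2.boxPoints(cv2.minAreaRect(cn)).tolist(), cv2.approxPolyDP(cn,3,True)[:,0].tolist())
a=cv2.resize(d["side"]["image"][285:400,325:470],None,fx=5,fy=5,interpolation=2)
b=cv2.resize(d["scene"]["image"][235:335,195:300],None,fx=5,fy=5,interpolation=2)
cv2.imwrite("pics/c1.png",a[:,:,::-1]);cv2.imwrite("pics/c2.png",b[:,:,::-1])
E
```

```text
side [255 242  31  25 448] [269.7 253.9] [[254.4657745361328, 248.5753631591797], [278.46575927734375, 239.57534790039062], [285.57537841796875, 258.53424072265625], [261.57537841796875, 267.53424072265625]] [[274, 242], [255, 249], [265, 266], [285, 258]]
side [343 308  36  31 631] [360.  322.6] [[342.20001220703125, 316.4000549316406], [366.60003662109375, 304.2000427246094], [378.4000244140625, 327.8000183105469], [354.0, 340.0000305175781]] [[363, 308], [343, 316], [356, 338], [378, 328]]
side [572 351  29  37 280] [585.4 370.4] [[570.6953125, 383.81134033203125], [595.81494140625, 349.89990234375], [602.248046875, 354.6651611328125], [577.12841796875, 388.57659912109375]] [[600, 353], [595, 351], [575, 378], [575, 387]]
scene [309 205  21  13 141] [318.9 211.1] [[308.8224792480469, 210.57394409179688], [325.8639221191406, 203.47335815429688], [329.2071228027344, 211.49703979492188], [312.1656799316406, 218.59762573242188]] [[329, 211], [323, 205], [309, 211], [315, 217]]
scene [235 246  24  14 202] [246.  252.7] [[234.70001220703125, 251.09999084472656], [254.80001831054688, 244.3999786376953], [258.0000305175781, 253.99998474121094], [237.9000244140625, 260.70001220703125]] [[258, 254], [253, 246], [235, 251], [239, 259]]
```

View pics/c1.png

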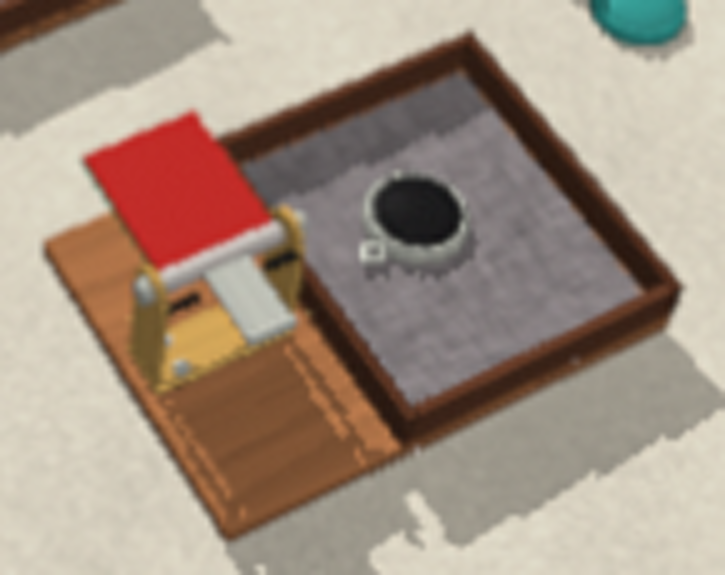

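View pics/c2.png

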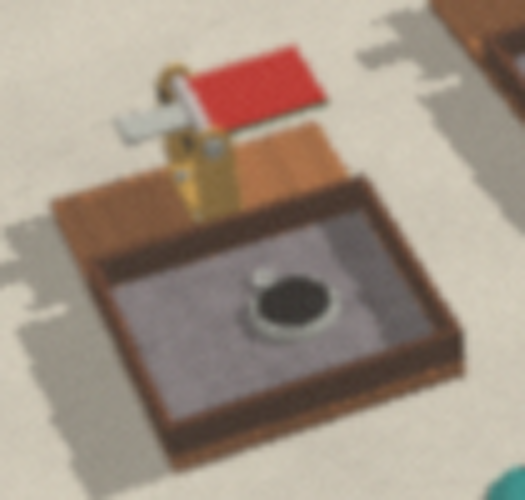

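The crops confirm it. The tray with the black stone in a silver bezel has a raised red plate, with its tail (steel) towards the screwdriver side. The turquoise item is loose outside. Next I'll triangulate the plate, hinge, tail and tray.

```bash
python3 - <<'E'
import pickle
from h import *
np.set_printoptions(precision=1,suppress=True)
d=pickle.load(open("d0.pkl","rb"));S,C=d["side"],d["scene"]
s=lambda L:np.array(L)/5+[324.6,284.6]
c=lambda L:np.array(L)/5+[194.6,234.6]
names="free-,free+,hinge-,hinge+,tail-,tail+".split(",")
P=tri(S,s([(85,158),(195,113),(160,270),(270,215),(245,340),(295,322)]),C,c([(297,45),(327,100),(190,80),(225,132),(115,125),(125,143)]))
for n,p in zip(names,P):print(n,p)
print("tag-end corners z10",plane(S,s([(45,245),(230,535)]),10))
print("wall corners z28",plane(S,s([(470,38),(680,290),(408,418)]),28),plane(C,c([(90,265),(362,182),(460,335),(170,430)]),28))
print("pendant z10",plane(S,s([(415,212)]),10),plane(C,c([(292,302)]),10))
# hinge line
w=(P[1]+P[3]-P[0]-P[2])[:2];print("yaw from plate width",np.arctan2(w[1],w[0]))
y=((P[0]+P[1])-(P[4]+P[5]))[:3];print("y dir",np.arctan2(y[1],y[0])-np.pi/2, "tilt",np.arctan2(y[2],np.hypot(*y[:2])))
E
```

```text
free- [ 521.7 -159.9   63.     1.5]
free+ [ 566.4 -165.6   62.7    0.2]
hinge- [ 516.8 -212.7   61.6    0.7]
hinge+ [ 562.1 -215.4   62.4    0.6]
tail- [ 525.  -252.4   59.4    3.6]
tail+ [ 542.7 -255.5   61.3    1.3]
tag-end corners z10 [[ 511.  -153.5   10. ]
 [ 497.4 -285.5   10. ]]
wall corners z28 [[ 696.8 -173.1   28. ]
 [ 683.3 -304.3   28. ]
 [ 567.7 -290.8   28. ]] [[ 574.5 -291.2   28. ]
 [ 589.2 -162.3   28. ]
 [ 703.7 -173.4   28. ]
 [ 688.7 -302.5   28. ]]
pendant z10 [[ 635.7 -216.5   10. ]] [[ 626.8 -218.3   10. ]]
yaw from plate width -0.09255789417656468
y dir -0.11162354588631729 tilt 0.027203953013252888
```

```bash
cat >> h.py <<'E'
YAW=-0.105;PIV=np.array([537.5,-221,62.]);TX=np.array([np.cos(YAW),np.sin(YAW),0]);TY=np.array([-np.sin(YAW),np.cos(YAW),0])
def need(st,r,z,x=0):
    "tool-axis units to go to y=r along the tray y from pivot, height z over bench; also turn"
    M=R.from_euler("xyz",st["eef_rot"]).as_matrix()
    t=PIV+r*TY+x*TX;t[2]=z
    print("target",t,"t units",(M.T@(t-st["eef_pos"]))/40)
    a=(M.T@TX);ang=np.degrees(np.arctan2(-a[1],a[2]));ang=(ang+90)%180-90
    print("turn units",ang/6,"axes rows x,y,z",M.T.round(2).tolist())
def tip(st):
    v=st["eef_pos"]-PIV;print("tip rel pivot x,y,z",v@TX,v@TY,v[2],"F",st["wrist_force"],"t",st["clock"])
E
python3 - <<'E'
from h import *;import pickle;from cell import manip
need(manip.read_state(),-29,120)
d=pickle.load(open("d0.pkl","rb"));print(plane(d["side"],[(269.7,253.9)],62))
E
```

```text
target [ 534.4605921  -249.84028432  120.        ] t units [ 1.25381188 10.85123177 -3.75403993]
turn units -11.068133560091288 axes rows x,y,z [[-0.0, 0.0, -1.0], [0.95, 0.3, 0.0], [0.3, -0.95, -0.0]]
[[488.96945497  43.55348203  62.        ]]
```

```bash
python3 -m jog '[{"grip":0,"ty":1,"tz":-0.35,"turn":-1},{"grip":0,"ty":2,"tz":-0.7,"turn":-2},{"grip":0,"ty":3,"tz":-1.05,"turn":-3},{"grip":0,"ty":4,"tz":-1.4,"turn":-4},{"grip":0,"ty":5,"tz":-1.75,"turn":-5},{"grip":0,"ty":6,"tz":-2.1,"turn":-6},{"grip":0,"ty":7,"tz":-2.45,"turn":-7},{"grip":0,"ty":8,"tz":-2.8,"turn":-8},{"grip":0,"ty":9,"tz":-3.1,"turn":-9},{"grip":0,"ty":9.8,"tz":-3.4,"turn":-10},{"grip":0,"ty":10.5,"tz":-3.65,"turn":-11},{"grip":0,"ty":10.85,"tz":-3.75,"turn":-11.07}]' 10; python3 - <<'E'
from h import *;from cell import manip
s=manip.read_state();tip(s);need(s,-29,85);print(s["joints"],s["finger_gap"])
c=manip.camera("wrist");cv2.imwrite("pics/w1.png",c["image"][:,:,::-1])
E
```

```text
tip rel pivot x,y,z -337.6613841405855 -340.3635967268466 108.00045927273706 F [-0.79562598 -1.03957362  0.4492172 ] t 0.15
target [ 534.4605921  -249.84028432   85.        ] t units [ 2.12881153 10.85119503 -3.75326046]
turn units -11.068133560091288 axes rows x,y,z [[-0.0, 0.0, -1.0], [0.95, 0.3, 0.0], [0.3, -0.95, -0.0]]
[-1.33062768e+00  3.00359564e-01  1.52145593e+00 -1.79206084e-05
  1.32066881e+00 -6.65711331e-02] 93.87224937034732$[0]: bad value
```

View pics/w1.png

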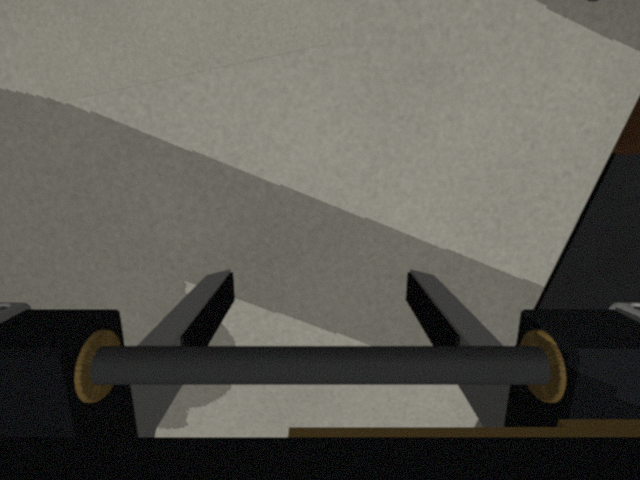

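The call was refused, so the arm didn't move (the picture shows open fingers over the empty bench). I'll retry with every key present.

```bash
python3 -m jog '[{"grip":0,"tx":0,"ty":1,"tz":-0.35,"turn":-1},{"grip":0,"tx":0,"ty":2,"tz":-0.7,"turn":-2},{"grip":0,"tx":0,"ty":3,"tz":-1.05,"turn":-3},{"grip":0,"tx":0,"ty":4,"tz":-1.4,"turn":-4},{"grip":0,"tx":0,"ty":5,"tz":-1.75,"turn":-5},{"grip":0,"tx":0,"ty":6,"tz":-2.1,"turn":-6},{"grip":0,"tx":0,"ty":7,"tz":-2.45,"turn":-7},{"grip":0,"tx":0,"ty":8,"tz":-2.8,"turn":-8},{"grip":0,"tx":0,"ty":9,"tz":-3.1,"turn":-9},{"grip":0,"tx":0,"ty":9.8,"tz":-3.4,"turn":-10},{"grip":0,"tx":0,"ty":10.5,"tz":-3.65,"turn":-11},{"grip":0,"tx":0,"ty":10.85,"tz":-3.75,"turn":-11.07}]' 10; python3 - <<'E'
from h import *;from cell import manip
s=manip.read_state();tip(s);need(s,-29,85);print(s["joints"],s["finger_gap"])
E
```

```text
clock: 1.2
eef_pos: [536.6, -247.6, 170.0]
eef_rot: [2.206, 1.57, 2.109]
wrist_force: [-0.7, -0.4, 0.0]
finger_gap: 17.4
tip rel pivot x,y,z 1.9221476332585916 -26.559090923737827 108.01373317051511 F [-0.73898429 -0.410126    0.02693967] t 1.2
target [ 534.4605921  -249.84028432   85.        ] t units [ 2.12532978 -0.06172901 -0.04774971]
turn units 0.08194829516258295 axes rows x,y,z [[-0.0, 0.0, -1.0], [0.1, 1.0, 0.0], [1.0, -0.1, -0.0]]
[-4.94457648e-01  3.92415156e-01  1.39822956e+00  3.43781094e-04
  1.35151058e+00 -3.98114234e-01] 17.40747400449101
```

```bash
python3 -m jog '[{"grip":0,"tx":0.8,"ty":-0.06,"tz":-0.05,"turn":0},{"grip":0,"tx":1.6,"ty":-0.06,"tz":-0.05,"turn":0},{"grip":0,"tx":2.2,"ty":-0.06,"tz":-0.05,"turn":0},{"grip":0,"tx":2.2,"ty":-0.06,"tz":-0.05,"turn":0},{"grip":0,"tx":2.2,"ty":-0.06,"tz":-0.05,"turn":0}]'; python3 - <<'E'
from h import *;from cell import manip
s=manip.read_state();tip(s);need(s,-29,58);print(s["finger_gap"])
for n,(y0,y1,x0,x1) in {"side":(270,400,310,470)}.items():
    c=manip.camera(n)["image"][y0:y1,x0:x1];cv2.imwrite("pics/s2.png",cv2.resize(c,None,fx=4,fy=4,interpolation=2)[:,:,::-1])
E
```

```text
clock: 1.62
eef_pos: [531.7, -252.7, 82.3]
eef_rot: [2.783, 1.569, 2.676]
wrist_force: [0.9, 0.0, 0.1]
finger_gap: 0.7
tip rel pivot x,y,z -2.4184627958857625 -32.15888021536034 20.281675533224657 F [0.88185649 0.01874011 0.10823847] t 1.6167
target [ 534.4605921  -249.84028432   58.        ] t units [0.60699151 0.07871531 0.06129629]
turn units -0.017561022857816983 axes rows x,y,z [[-0.0, 0.0, -1.0], [0.11, 0.99, 0.0], [0.99, -0.11, -0.0]]
0.6788414837562492
```

View pics/s2.png

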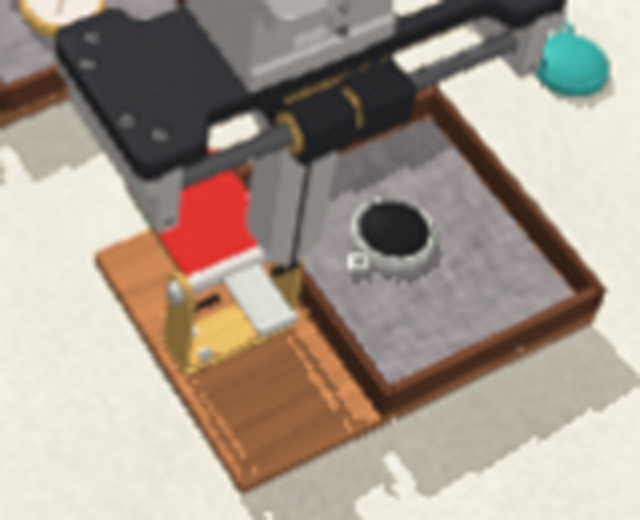

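The shut fingertips are at crop (288,268), i.e. side (382,337), just above the tail. The tail end is around crop (282,328). I'll check the offset numerically.

```bash
python3 - <<'E'
from h import *;import pickle
c=pickle.load(open("d0.pkl","rb"))["side"]
f=lambda *L:(np.array(L)/4+[309.6,269.6])
for n,p in dict(tip=plane(c,f((288,268),(275,272),(301,266)),82),tailend=plane(c,f((265,333),(298,319)),61),tailroot=plane(c,f((228,278),(257,265)),64)).items():
    print(n,p.round(1).tolist(),[[round(float(v)) for v in ((q-PIV)@TX,(q-PIV)@TY)] for q in p])
E
```

```text
tip [[544.9, -243.5, 82.0], [539.1, -242.2, 82.0], [550.1, -245.7, 82.0]] [[10, -22], [4, -21], [15, -23]]
tailend [[527.4, -253.6, 61.0], [543.2, -255.7, 61.0]] [[-7, -33], [9, -34]]
tailroot [[529.4, -224.5, 64.0], [543.8, -225.9, 64.0]] [[-8, -4], [7, -4]]
```

The visible tip disagrees with the TCP reading by about 15 mm. I'll cross-check with the scene camera.

```bash
python3 - <<'E'
from h import *;from cell import manip
s=manip.read_state();tip(s)
C=manip.camera("scene");c=C["image"][185:335,170:310].copy()
big=cv2.resize(c,None,fx=4,fy=4,interpolation=2)
S=manip.camera("side");b2=cv2.resize(S["image"][300:375,345:425],None,fx=8,fy=8,interpolation=2)[:600]
def proj(c,p):
    q=R.from_euler("xyz",c["attitude"]).inv().apply(np.array(p)-c["eye"]);q=np.array([q[0],-q[1],-q[2]])
    K=np.array([[c["fx"],0,c["cx"]],[0,c["fy"],c["cy"]],[0,0,1]])
    return cv2.projectPoints(q[None],np.zeros(3),np.zeros(3),K,np.array([c["k1"],0,0,0.]))[0].ravel()
u=proj(C,s["eef_pos"]);v=proj(S,s["eef_pos"]);print(u,v)
cv2.circle(big,tuple(int(k) for k in (u-[169.6,184.6])*4),4,(255,0,255),1)
cv2.circle(b2,tuple(int(k) for k in (v-[344.6,299.6])*8),5,(255,0,255),1)
out=np.zeros((600,800,3),np.uint8);out[:,:400]=big[:600,100:500];b2=b2[:,120:520];out[:,400:400+b2.shape[1]]=b2
cv2.imwrite("pics/s3.png",out[:,:,::-1])
E
```

```text
tip rel pivot x,y,z -1.5827403131023763 -32.41059082174333 21.7504553608819 F [-0.79695235 -0.22854123  0.97284415] t 1.6667
[217.73766851 252.511253  ] [379.30648285 343.42305603]
```

View pics/s3.png

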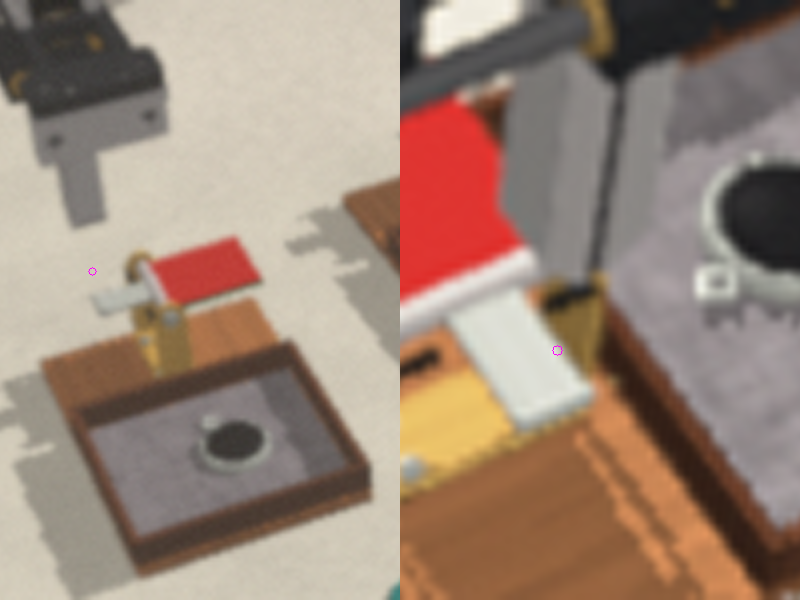

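Both views show the real fingertips above the projected TCP (circles). I'll triangulate the tip.

```bash
python3 - <<'E'
from h import *;from cell import manip
import pickle
d=pickle.load(open("d0.pkl","rb"))
print(tri(d["side"],[((588-400+120)/8+344.6,272/8+299.6)],d["scene"],[((87+100)/4+169.6,224/4+184.6)]).round(1), manip.read_state()["eef_pos"])
E
```

```text
[[ 533.6 -254.4  116.1    5.7]] [ 533.04098605 -253.15424221   84.57053323]
```

```bash
cat >> h.py <<'E'
def proj(c,p):
    q=R.from_euler("xyz",c["attitude"]).inv().apply(np.array(p)-c["eye"]);q=np.array([q[0],-q[1],-q[2]])
    K=np.array([[c["fx"],0,c["cx"]],[0,c["fy"],c["cy"]],[0,0,1]])
    return cv2.projectPoints(q[None],np.zeros(3),np.zeros(3),K,np.array([c["k1"],0,0,0.]))[0].ravel()
def duo(name,s):
    from cell import manip
    out=np.zeros((600,800,3),np.uint8)
    for i,(n,x0,y0) in enumerate((("scene",195,205),("side",330,270))):
        c=manip.camera(n);b=cv2.resize(c["image"][y0:y0+120,x0:x0+80],None,fx=5,fy=5,interpolation=2)
        u=(proj(c,s["eef_pos"])-[x0-.4,y0-.4])*5;cv2.circle(b,tuple(int(k) for k in u),4,(255,0,255),1)
        out[:,400*i:400*i+400]=b
    cv2.imwrite("pics/"+name+".png",out[:,:,::-1])
E
python3 -m jog '[{"grip":0,"tx":0.2,"ty":0.05,"tz":0.06,"turn":0},{"grip":0,"tx":0.3,"ty":0.08,"tz":0.06,"turn":0},{"grip":0,"tx":0.3,"ty":0.08,"tz":0.06,"turn":0},{"grip":0,"tx":0.3,"ty":0.08,"tz":0.06,"turn":0}]'; python3 - <<'E'
from h import *;from cell import manip
s=manip.read_state();tip(s);duo("s4",s);s=manip.read_state();tip(s)
E
```

```text
clock: 2.1
eef_pos: [535.0, -249.3, 70.3]
eef_rot: [2.768, 1.57, 2.663]
wrist_force: [0.0, -0.4, -0.1]
finger_gap: 0.4
tip rel pivot x,y,z 0.4310804784281381 -28.420788321142314 8.310199730908849 F [ 0.04092718 -0.35292988 -0.13247262] t 2.1
tip rel pivot x,y,z 0.6014809137771677 -28.613645385671816 8.611492349381749 F [ 1.1479351  -0.12642279  0.48341344] t 2.2
```

View pics/s4.png

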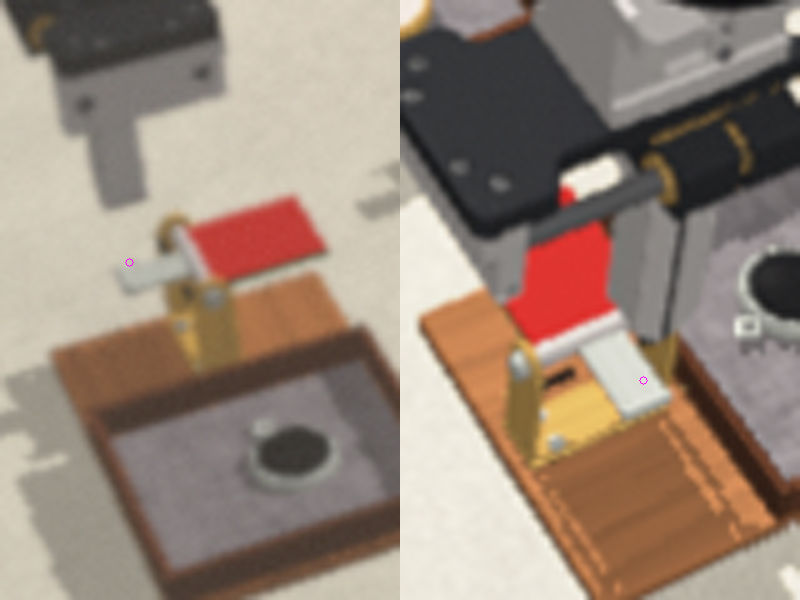

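The tips show a steady 20–28 mm above the reported TCP: scene crop (125,207) against circle (129,262), and side (655,338) against (643,380). I'll go by the pictures and contact: descend in steps and track the red plate's movement.

```bash
cat >> h.py <<'E'
def plate():
    from cell import manip
    s=manip.read_state();tip(s)
    for n,(x,y) in (("scene",(246,250)),("side",(360,320))):
        m=manip.camera(n)["image"];b=[q for q in blobs(red(m),15) if np.hypot(*(q[1]-[x,y]))<45]
        print(n,[(q[0].tolist(),q[1].round(1).tolist()) for q in b])
E
python3 -c "from h import *;plate()"
python3 -m jog '[{"grip":0,"tx":0.1,"ty":0,"tz":0,"turn":0},{"grip":0,"tx":0.2,"ty":0,"tz":0,"turn":0},{"grip":0,"tx":0.3,"ty":0,"tz":0,"turn":0},{"grip":0,"tx":0.4,"ty":0,"tz":0,"turn":0},{"grip":0,"tx":0.5,"ty":0,"tz":0,"turn":0},{"grip":0,"tx":0.5,"ty":0,"tz":0,"turn":0}]';python3 -c "from h import *;plate()"
```

```text
tip rel pivot x,y,z 0.6014809137771677 -28.613645385671816 8.611492349381749 F [ 1.1479351  -0.12642279  0.48341344] t 2.2
scene [([234, 246, 25, 15, 210], [246.0, 252.7])]
side [([351, 315, 21, 24, 316], [362.3, 326.3])]
clock: 2.8
eef_pos: [534.6, -249.3, 49.3]
eef_rot: [2.742, 1.569, 2.637]
wrist_force: [0.2, -0.2, 0.4]
finger_gap: 0.4
tip rel pivot x,y,z 0.05528697915435776 -28.41522565360329 -12.66877827780911 F [ 0.22302462 -0.15898103  0.41556693] t 2.8
scene [([234, 246, 25, 15, 216], [245.9, 252.7])]
side [([361, 312, 10, 8, 49], [364.8, 315.3]), ([354, 322, 17, 17, 161], [362.2, 330.2])]
```

No contact at a reported z of 49, so the offset is real. I'll continue down.

```bash

python3 -m jog '[{"grip":0,"tx":0.1,"ty":0,"tz":0,"turn":0},{"grip":0,"tx":0.2,"ty":0,"tz":0,"turn":0},{"grip":0,"tx":0.3,"ty":0,"tz":0,"turn":0},{"grip":0,"tx":0.3,"ty":0,"tz":0,"turn":0}]';python3 -c "from h import *;plate()"; python3 -m jog '[{"grip":0,"tx":0.1,"ty":0,"tz":0,"turn":0},{"grip":0,"tx":0.2,"ty":0,"tz":0,"turn":0},{"grip":0,"tx":0.3,"ty":0,"tz":0,"turn":0},{"grip":0,"tx":0.3,"ty":0,"tz":0,"turn":0}]';python3 -c "from h import *;plate()
from cell import manip
duo('s5',manip.read_state())"
```

```text
clock: 3.23
eef_pos: [534.6, -249.3, 37.4]
eef_rot: [2.738, 1.569, 2.633]
wrist_force: [-0.2, -0.6, -0.3]
finger_gap: 0.7
tip rel pivot x,y,z 0.03641948098609493 -28.403408210396268 -24.616075153787058 F [-0.16583416 -0.63039811 -0.28368171] t 3.2333
scene [([234, 246, 25, 15, 215], [245.8, 252.7])]
side [([360, 316, 12, 9, 59], [365.3, 319.7]), ([354, 328, 16, 11, 81], [362.0, 332.8])]
clock: 3.67
eef_pos: [534.8, -249.4, 25.6]
eef_rot: [2.749, 1.57, 2.644]
wrist_force: [0.7, 0.4, 0.3]
finger_gap: 0.5
tip rel pivot x,y,z 0.3085594668839313 -28.53271121231379 -36.354108636163474 F [0.66135592 0.38313332 0.3266175 ] t 3.6667
scene [([234, 243, 24, 17, 217], [245.4, 251.2])]
side [([360, 320, 11, 10, 63], [364.9, 324.6])]
```

View pics/s5.png

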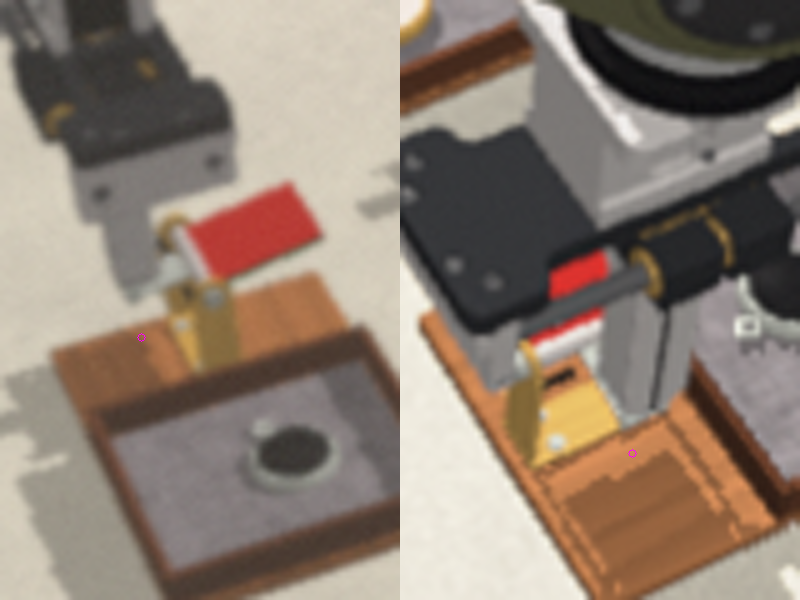

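The tail is pressed at scene crop (130,293) and the plate edge has started to rise. Actual tip is roughly TCP + 30 mm. I'll go down 12 mm more.

```bash

python3 -m jog '[{"grip":0,"tx":0.05,"ty":0,"tz":0,"turn":0},{"grip":0,"tx":0.1,"ty":0,"tz":0,"turn":0},{"grip":0,"tx":0.15,"ty":0,"tz":0,"turn":0},{"grip":0,"tx":0.2,"ty":0,"tz":0,"turn":0},{"grip":0,"tx":0.2,"ty":0,"tz":0,"turn":0}]';python3 -c "from h import *;plate()"; python3 -m jog '[{"grip":0,"tx":0.05,"ty":0,"tz":0,"turn":0},{"grip":0,"tx":0.1,"ty":0,"tz":0,"turn":0},{"grip":0,"tx":0.15,"ty":0,"tz":0,"turn":0},{"grip":0,"tx":0.15,"ty":0,"tz":0,"turn":0}]';python3 -c "from h import *;plate()
from cell import manip
m=manip.camera('scene');b=[q for q in blobs(red(m['image']),15) if np.hypot(*(q[1]-[246,245]))<45][0]
cn=cv2.findContours(b[2].astype(np.uint8),0,2)[0][0];print(cv2.approxPolyDP(cn,2,True)[:,0].tolist())
for a in (.2,.3,.4,.5,.6,.7,.8):
  e=PIV+58*(np.cos(a)*TY+np.sin(a)*np.array([0,0,1]));print(a,proj(m,e-23*TX).round(1),proj(m,e+23*TX).round(1))"
```

```text
clock: 4.28
eef_pos: [534.9, -249.5, 18.0]
eef_rot: [2.913, 1.57, 2.808]
wrist_force: [0.1, 0.1, 0.6]
finger_gap: 0.3
tip rel pivot x,y,z 0.41749986324771715 -28.566281210913374 -43.982464043268195 F [0.12318266 0.0671528  0.63484073] t 4.2833
scene [([234, 240, 17, 19, 101], [242.0, 249.8])]
side [([360, 324, 11, 9, 53], [364.8, 327.6])]
clock: 4.72
eef_pos: [534.9, -249.4, 12.0]
eef_rot: [2.849, 1.57, 2.744]
wrist_force: [1.5, 0.3, 1.8]
finger_gap: 0.5
tip rel pivot x,y,z 0.3472968064274813 -28.570077773895733 -50.04233515409315 F [1.51340326 0.27486024 1.79584595] t 4.7167
scene []
side [([359, 326, 11, 9, 51], [364.2, 330.1])]Traceback (most recent call last):
  File "<string>", line 3, in <module>
    m=manip.camera('scene');b=[q for q in blobs(red(m['image']),15) if np.hypot(*(q[1]-[246,245]))<45][0]
                              ~~~~~~~~~~~~~~~~~~~~~~~~~~~~~~~~~~~~~~~~~~~~~~~~~~~~~~~~~~~~~~~~~~~~~~~~^^^
IndexError: list index out of range
```

```bash

cat >> h.py <<'E'
def tagangle(thr=40,col="red"):
    from cell import manip
    m=manip.camera('scene');h=cv2.cvtColor(m["image"],cv2.COLOR_RGB2HSV)
    hue=((h[...,0]<8)|(h[...,0]>172)) if col=="red" else ((h[...,0]>45)&(h[...,0]<85))
    k=(hue&(h[...,1]>130)&(h[...,2]>thr)).astype(np.uint8);w=np.zeros_like(k);w[200:275,185:275]=1
    for q in blobs(k*w,12):
        cn=cv2.findContours(q[2].astype(np.uint8),0,2)[0][0];print(q[0],q[1].round(1),cv2.approxPolyDP(cn,2,True)[:,0].tolist())
    return m
E
python3 -c "from h import *
m=tagangle()
for a in (.3,.5,.7,.9,1.1):
  e=PIV+58*(np.cos(a)*TY+np.sin(a)*np.array([0,0,1]));print(a,proj(m,e-23*TX).round(1),proj(m,e+23*TX).round(1))"
```

```text
[233 235  18  25 167] [242.1 247.9] [[246, 235], [244, 246], [233, 250], [237, 259], [250, 244]]
0.3 [251.5 238.5] [258.3 249.3]
0.5 [249.2 235.4] [256.  246.1]
0.7 [246.1 232.8] [252.9 243.5]
0.9 [242.4 230.9] [249.  241.6]
1.1 [238.  229.9] [244.6 240.6]
```

The plate is at about 0.7 rad. I'll lift off, move to the far (+y) side and come down behind the plate.

```bash

python3 -m jog '[{"grip":0,"tx":-0.4,"ty":0,"tz":0,"turn":0},{"grip":0,"tx":-1.2,"ty":0,"tz":0,"turn":0},{"grip":0,"tx":-2,"ty":0,"tz":0,"turn":0},{"grip":0,"tx":-2.6,"ty":0,"tz":0,"turn":0},{"grip":0,"tx":-2.6,"ty":0.6,"tz":0,"turn":0},{"grip":0,"tx":-2.6,"ty":1.4,"tz":0,"turn":0},{"grip":0,"tx":-2.6,"ty":2.2,"tz":0,"turn":0},{"grip":0,"tx":-2.6,"ty":2.6,"tz":0,"turn":0},{"grip":0,"tx":-2.6,"ty":2.6,"tz":0,"turn":0},{"grip":0,"tx":-2.6,"ty":2.6,"tz":0,"turn":0}]';python3 -c "from h import *;from cell import manip
tagangle();s=manip.read_state();tip(s);need(s,75,55)"
python3 -m jog '[{"grip":0,"tx":0.5,"ty":0,"tz":0,"turn":0},{"grip":0,"tx":1,"ty":0,"tz":0,"turn":0},{"grip":0,"tx":1.4,"ty":0,"tz":0,"turn":0},{"grip":0,"tx":1.4,"ty":0,"tz":0,"turn":0}]';python3 -c "from h import *;from cell import manip
tagangle();s=manip.read_state();tip(s);need(s,75,55);duo('s6',s)"
```

```text
clock: 5.75
eef_pos: [546.0, -145.7, 116.5]
eef_rot: [-1.443, 1.571, -1.546]
wrist_force: [-0.1, -1.2, -0.2]
finger_gap: 0.5
[232 235  19  25 236] [241.3 246.9] [[246, 235], [232, 249], [237, 259], [250, 244]]
tip rel pivot x,y,z 0.48505710232396915 74.93003890305087 54.44712903672783 F [ 0.23596785 -0.76694872  0.40524276] t 5.8
target [ 545.36053766 -146.41305779   55.        ] t units [ 1.53617884  0.00206095 -0.01199914]
turn units 0.005433052250545245 axes rows x,y,z [[-0.0, -0.0, -1.0], [0.1, 0.99, -0.0], [0.99, -0.1, -0.0]]
clock: 6.13
eef_pos: [544.1, -146.8, 57.3]
eef_rot: [2.942, 1.566, 2.836]
wrist_force: [-1.0, 0.7, -0.3]
finger_gap: 0.3
[232 235  19  25 235] [241.3 246.7] [[246, 235], [232, 249], [237, 259], [250, 244]]
tip rel pivot x,y,z -0.36566502016177793 74.42109378516187 -2.7562645812743227 F [-0.80860271  0.53469549 -0.12624485] t 6.1833
target [ 545.36053766 -146.41305779   55.        ] t units [0.1060753  0.01442399 0.00942403]
turn units -0.010634768555848476 axes rows x,y,z [[-0.0, 0.0, -1.0], [0.11, 0.99, 0.0], [0.99, -0.11, -0.0]]
```

View pics/s6.png

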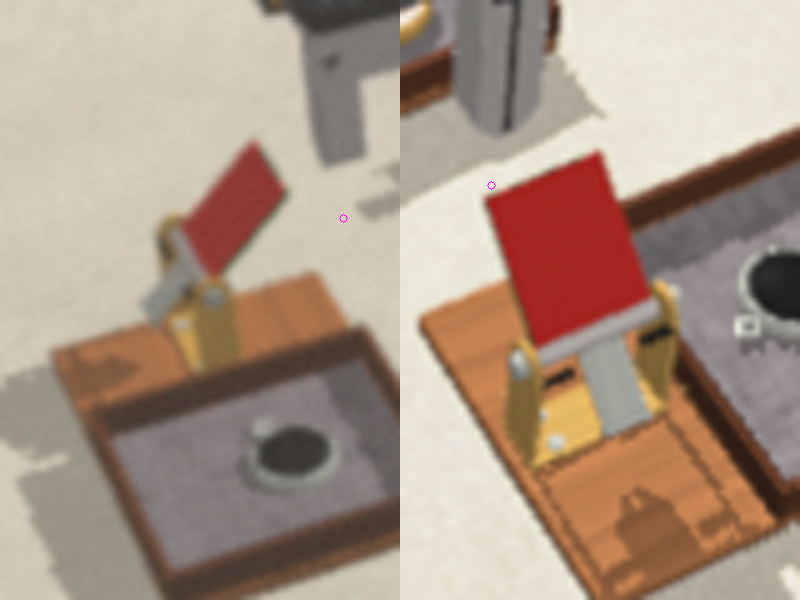

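The plate stands at about 0.7 rad with the tail free, and the fingertips are behind it, slightly below its free edge (scene crop (345,165) against edge (285,190)). I'll push it in -y.

```bash

python3 -m jog '[{"grip":0,"tx":0.1,"ty":-0.2,"tz":0,"turn":0},{"grip":0,"tx":0.1,"ty":-0.4,"tz":0,"turn":0},{"grip":0,"tx":0.1,"ty":-0.6,"tz":0,"turn":0},{"grip":0,"tx":0.1,"ty":-0.75,"tz":0,"turn":0},{"grip":0,"tx":0.1,"ty":-0.9,"tz":0,"turn":0},{"grip":0,"tx":0.1,"ty":-1.05,"tz":0,"turn":0},{"grip":0,"tx":0.1,"ty":-1.2,"tz":0,"turn":0},{"grip":0,"tx":0.1,"ty":-1.35,"tz":0,"turn":0},{"grip":0,"tx":0.1,"ty":-1.5,"tz":0,"turn":0},{"grip":0,"tx":0.1,"ty":-1.5,"tz":0,"turn":0}]';python3 -c "from h import *;from cell import manip
tagangle();tagangle(col='green');s=manip.read_state();tip(s)"
python3 -m jog '[{"grip":0,"tx":0,"ty":-0.15,"tz":0,"turn":0},{"grip":0,"tx":0,"ty":-0.3,"tz":0,"turn":0},{"grip":0,"tx":0,"ty":-0.45,"tz":0,"turn":0},{"grip":0,"tx":0,"ty":-0.6,"tz":0,"turn":0},{"grip":0,"tx":0,"ty":-0.75,"tz":0,"turn":0},{"grip":0,"tx":0,"ty":-0.9,"tz":0,"turn":0},{"grip":0,"tx":0,"ty":-1.05,"tz":0,"turn":0},{"grip":0,"tx":0,"ty":-1.05,"tz":0,"turn":0}]';python3 -c "from h import *;from cell import manip
tagangle();tagangle(col='green');s=manip.read_state();tip(s);duo('s7',s)"
```

```text
clock: 7.12
eef_pos: [539.4, -206.9, 56.3]
eef_rot: [-2.062, 1.571, -2.167]
wrist_force: [-0.5, -0.5, -0.2]
finger_gap: 0.6
[230 236   5  21  72] [232.1 245.8] [[230, 236], [230, 250], [234, 256], [234, 241]]
tip rel pivot x,y,z 0.3939407163172872 15.150757884343523 -5.680674714396922 F [ 0.00721193 -0.90136825 -0.70143047] t 7.2167
clock: 7.88
eef_pos: [535.1, -248.8, 56.5]
eef_rot: [-1.168, 1.57, -1.273]
wrist_force: [0.7, 0.2, 0.0]
finger_gap: 0.5
[223 252   9   7  24] [226.5 254.8] [[223, 252], [225, 257], [231, 258], [228, 253]]
tip rel pivot x,y,z 0.47712795870968616 -26.945100894462797 -5.571416778448494 F [ 1.12987715 -0.21390853  0.92366087] t 7.9833
```

View pics/s7.png

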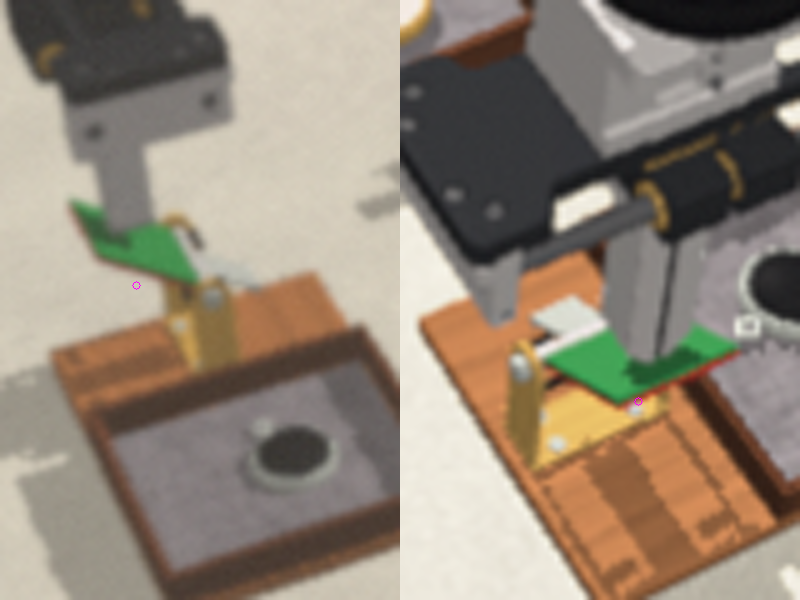

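The plate has gone over and shows green, still about 0.5 rad short. I'll shift out along it and press down gently in small steps.

```bash

python3 -m jog '[{"grip":0,"tx":0,"ty":-0.2,"tz":0,"turn":0},{"grip":0,"tx":0.1,"ty":-0.35,"tz":0,"turn":0},{"grip":0,"tx":0.2,"ty":-0.35,"tz":0,"turn":0},{"grip":0,"tx":0.3,"ty":-0.35,"tz":0,"turn":0},{"grip":0,"tx":0.4,"ty":-0.35,"tz":0,"turn":0},{"grip":0,"tx":0.5,"ty":-0.35,"tz":0,"turn":0},{"grip":0,"tx":0.5,"ty":-0.35,"tz":0,"turn":0}]';python3 -c "from h import *;from cell import manip
m=tagangle(col='green');tagangle();s=manip.read_state();tip(s)
for a in (2.6,2.8,3.0,3.14):
  e=PIV+58*(np.cos(a)*TY+np.sin(a)*np.array([0,0,1]));print(a,proj(m,e-23*TX).round(1),proj(m,e+23*TX).round(1))"
```

```text
clock: 8.67
eef_pos: [533.3, -261.0, 35.3]
eef_rot: [2.712, 1.569, 2.608]
wrist_force: [-0.6, 0.5, -0.4]
finger_gap: 0.6
[216 254  16  11  71] [224.8 259.3] [[228, 254], [224, 254], [222, 260], [216, 263], [231, 261], [227, 257]]
tip rel pivot x,y,z 0.42260043881984366 -40.36492290203189 -25.794519932290292 F [ 0.27721759 -0.29979864  0.71836186] t 8.7667
2.6 [207.2 246.6] [212.9 257.9]
2.8 [205.8 250.9] [211.4 262.3]
3.0 [205.3 255.1] [210.9 266.6]
3.14 [205.6 257.9] [211.2 269.4]
```

```bash

python3 -m jog '[{"grip":0,"tx":0.05,"ty":0,"tz":0,"turn":0},{"grip":0,"tx":0.1,"ty":0,"tz":0,"turn":0},{"grip":0,"tx":0.1,"ty":0,"tz":0,"turn":0}]' | grep -E "pos|force"; python3 -m jog '[{"grip":0,"tx":0.03,"ty":0,"tz":0,"turn":0},{"grip":0,"tx":0.05,"ty":0,"tz":0,"turn":0},{"grip":0,"tx":0.05,"ty":0,"tz":0,"turn":0}]'| grep -E "pos|force";python3 -c "from h import *;from cell import manip
tagangle(col='green');s=manip.read_state();tip(s);print(s['effort'])"
```

```text
eef_pos: [533.7, -261.3, 32.1]
wrist_force: [-1.1, -0.3, -0.3]
eef_pos: [533.7, -261.4, 30.3]
wrist_force: [0.5, -0.2, 1.7]
tip rel pivot x,y,z 0.45891862764419233 -40.563180772087364 -31.630304132897212 F [-0.82585432 -0.86731312  0.53187487] t 9.3167
[-1.19499964e-02 -6.22906852e+01 -3.11222041e+01  4.67888138e-02
  1.43625596e-02 -6.44204306e-05]
```

```bash
for i in 1; do python3 -m jog '[{"grip":0,"tx":0.025,"ty":0,"tz":0,"turn":0},{"grip":0,"tx":0.05,"ty":0,"tz":0,"turn":0},{"grip":0,"tx":0.05,"ty":0,"tz":0,"turn":0}]' | grep -E "pos|force"; python3 -c "
from cell import manip
for i in range(3): print(manip.read_state()['wrist_force']); manip.camera('side')"; done
```

```text
eef_pos: [533.9, -261.5, 29.1]
wrist_force: [-1.7, 1.2, 6.9]
[-1.72561062  1.18394579  6.87247282]
[-2.89679361  0.81757535  7.50570832]
[-1.51225548  1.09051738  7.15005182]
```

```bash
python3 -m jog '[{"grip":0,"tx":0.025,"ty":0,"tz":0,"turn":0},{"grip":0,"tx":0.05,"ty":0,"tz":0,"turn":0},{"grip":0,"tx":0.05,"ty":0,"tz":0,"turn":0}]' | grep -E "pos|force"; python3 -c "
from cell import manip
for i in range(3): print(manip.read_state()['wrist_force']); manip.camera('side')"
```

```text
eef_pos: [534.2, -261.6, 28.5]
wrist_force: [-8.8, 3.7, 21.2]
[-8.79141871  3.67969011 21.15630026]
[-8.39046393  4.87446711 21.2117473 ]
[-8.41095488  4.19396851 20.72629418]
```

The upward force rose from 7 to 21 N, so the plate is on its stop. I'll retract straight up now.

```bash
python3 -m jog '[{"grip":0,"tx":-0.1,"ty":0,"tz":0,"turn":0},{"grip":0,"tx":-0.5,"ty":0,"tz":0,"turn":0},{"grip":0,"tx":-1.3,"ty":0,"tz":0,"turn":0},{"grip":0,"tx":-2.1,"ty":0,"tz":0,"turn":0},{"grip":0,"tx":-2.9,"ty":0,"tz":0,"turn":0},{"grip":0,"tx":-3.5,"ty":0,"tz":0,"turn":0},{"grip":0,"tx":-3.5,"ty":-0.8,"tz":-0.6,"turn":0},{"grip":0,"tx":-3.5,"ty":-1.6,"tz":-1.2,"turn":0},{"grip":0,"tx":-3.5,"ty":-2.4,"tz":-1.8,"turn":0},{"grip":0,"tx":-3.5,"ty":-3.2,"tz":-2.4,"turn":0},{"grip":0,"tx":-3.5,"ty":-3.2,"tz":-2.4,"turn":0},{"grip":0,"tx":-3.5,"ty":-3.2,"tz":-2.4,"turn":0}]'; python3 - <<'E'
from h import *;from cell import manip;import pickle
np.set_printoptions(precision=1,suppress=True)
d=pickle.load(open("d0.pkl","rb"))
s=manip.read_state();out=np.zeros((600,800,3),np.uint8)
for n,x0,y0,xo in(("scene",185,225,0),("side",325,280,400)):
    c=manip.camera(n);out[:,xo:xo+400]=cv2.resize(c["image"][y0:y0+150,x0:x0+100],None,fx=4,fy=4,interpolation=2)
    h=cv2.cvtColor(c["image"],cv2.COLOR_RGB2HSV);k=((h[...,0]>45)&(h[...,0]<85)&(h[...,1]>130)&(h[...,2]>40)).astype(np.uint8);w=np.zeros_like(k);w[y0:y0+150,x0:x0+100]=1
    for q in blobs(k*w,30):
        cn=cv2.findContours(q[2].astype(np.uint8),0,2)[0][0];print(n,q[0],cv2.approxPolyDP(cn,2,True)[:,0].tolist())
    for a in (2.8,2.9,3.0,3.14):
        e=PIV+58*(np.cos(a)*TY+np.sin(a)*np.array([0,0,1]));print(a,proj(c,e-23*TX),proj(c,e+23*TX))
    df=np.abs(c["image"].astype(int)-d[n]["image"]).max(2)>60
    print([ (q[0].tolist()) for q in blobs(df.astype(np.uint8),30)])
cv2.imwrite("pics/f.png",out[:,:,::-1])
E
```

```text
clock: 11.12
eef_pos: [423.7, -379.9, 166.4]
eef_rot: [1.399, 1.571, 1.291]
wrist_force: [-0.1, -0.1, 0.4]
finger_gap: 0.2
2.8 [205.8 250.9] [211.4 262.3]
2.9 [205.4 253. ] [211.  264.4]
3.0 [205.3 255.1] [210.9 266.6]
3.14 [205.6 257.9] [211.2 269.4]
[[0, 0, 124, 94, 4302], [191, 0, 38, 36, 506], [176, 2, 8, 15, 59], [163, 10, 8, 6, 33], [36, 12, 16, 23, 193], [258, 12, 30, 21, 298], [140, 14, 9, 6, 40], [153, 18, 35, 25, 147], [70, 23, 71, 58, 1242], [196, 33, 39, 25, 640], [2, 35, 16, 11, 77], [133, 43, 43, 23, 286], [126, 69, 17, 32, 422], [76, 84, 51, 21, 289], [180, 85, 22, 34, 214], [285, 86, 16, 42, 419], [30, 91, 12, 12, 78], [10, 95, 18, 5, 54], [22, 105, 15, 18, 168], [39, 105, 35, 25, 398], [97, 105, 34, 14, 189], [98, 116, 50, 57, 1563], [250, 124, 36, 19, 470], [0, 139, 13, 13, 112], [60, 139, 14, 27, 153], [15, 149, 8, 9, 52], [20, 161, 14, 21, 146], [233, 244, 27, 18, 303], [207, 253, 25, 17, 292]]
2.8 [375.  359.7] [399.1 348.6]
2.9 [375.3 362.4] [399.2 351.3]
3.0 [375.3 364.8] [399.2 353.8]
3.14 [375.1 367.8] [398.8 356.8]
[[91, 0, 15, 35, 275], [53, 34, 54, 70, 1062], [103, 61, 30, 43, 709], [25, 65, 451, 415, 65982], [225, 192, 53, 34, 675], [398, 328, 48, 39, 595], [367, 338, 11, 13, 58], [81, 367, 19, 18, 204], [78, 411, 14, 13, 109]]
```

View pics/f.png

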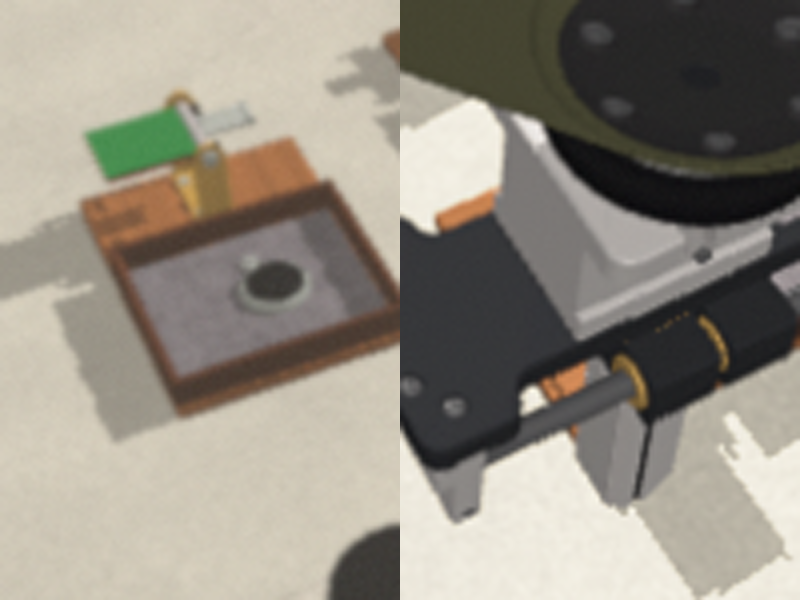

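```bash
python3 -c "
from cell import manip
s=manip.read_state();print(s['clock'],s['wrist_force']);print(manip.sign_off())"
```

```text
11.2167 [0.33371068 0.79318423 0.0436608 ]
the job is handed in; nothing more can be done
None
```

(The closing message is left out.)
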